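# Shut two drawers, leave the bush drawer open

## Robot

A 7-joint arm with a two-finger parallel gripper is mounted at the origin on a cart in front of the work surface, level with it; the furniture and walls round the work are solid. World frame = base frame: x ahead of the robot, y to its left, z up, the work surface at z = 0. Lengths are in m, angles in degrees, forces in N, time in s.
With the tool pointing down it reaches from about 0.35 to 0.9 m from the base axis. Payload 7.2 kg.
Tool frame: the origin (TCP) lies on the centre line of the jaws, within the pads' length; the fingertips stand 17 mm ahead of it and the grasp point (between the pads) lies 2 mm behind it; z points along the fingers, y is the line along which they close (so a half turn about z gives the same grasp; the last joint's range is limited). The gripper opens to 88 mm and grips with 3 to 60 N. Pads are 20 mm wide; open, the fingers measure 115 mm over their backs; the gripper's body (75 mm by 178 mm) begins 61 mm behind the grasp point.
Start: joints at [-69.053, 23.554, -0.728, 91.456, 0.321, 64.991, -4.71], TCP at [0.263, 0.567, 0.24] pointing down, gripper open.
Joint ranges: [-169.25, 169.25], [-16.82, 113.86], [-84.01, 82.57], [7.8, 145.47], [-59.2, 239.2], [7.22, 106.19], [-163.78, 163.78]. Speed limits (degrees/s): [136.94, 136.94, 172.46, 172.46, 180, 180, 180].

## Interface

Orientations are given as a 3x3 rotation matrix whose columns are the frame's x, y, z axes.
In Python, from bench import * gives the robot as it stands. The module is installed in compiled form; this text tells all that it offers.
- The arm moves only by the shell command python3 -m pendant 'ROWS' [OPENING] [FORCE]. ROWS is JSON, a list of rows, each a list of 4 numbers: the shift along the world's x, y, z in m, then the turn about the world's z in degrees. In form: [[tx, ty, tz, roll], ...]. A call has 1 to 12 rows; each row is the pose to reach, as a shift and turn from the pose commanded when the call began; what a row does not reach only later rows make up. A row lasts 1/12 s, in which the tool goes at most 41.7 mm and 7.16 degrees, less where a joint would pass 70% of its speed; a pose out of reach is approached as far as the arm can. A call with a gripper value outside its range is refused whole. OPENING is the opening, from 0 (shut) to 1 (fully open), set as the call begins (- or left out, the last holds). The fingers move at their own pace and stop on an object; FORCE is the grip in N (left out, the last holds). Time passes only in rows, so rows that repeat a pose let the fingers close. It gives the time, the measured TCP pose, the force, the opening and the grip force at its end, in the units of the state.
- get_state(): the state, without advancing time (a new reading comes with each control period).
- snapshot(name): name is "scene" or "top"; returns the picture (420x560x3 uint8, red, green, blue); there is no depth.
- get_calibration(name): a dict with "intrinsics" (3x3 intrinsics, pixels), "distortion" ([k1, k2, p1, p2, k3] as OpenCV has them; the pictures are not rectified), "R" (3x3) and "t" (3): a world point X has camera coordinates R X + t. Camera axes: x right, y down, z forward; pixel columns grow to the right and rows downward; lengths in m; the calibration is good to about 2 mm. A picture is of the moment at which its call begins. get_calibration takes no time and is no camera call.
- hand_in(): hands the job in; it is judged then, once.
The state is a dict: "clock": time; "qpos": joint angles; "dq": joint speeds; "tau": joint torques, N m; "tool_pos": TCP position; "orientation": TCP orientation; "wrist_force": force on the tool from outside, world axes, zero at the start; "moment": the same for the moment, N m; "finger_gap": finger opening in m; "gripper_force": force on a finger pad.
Only numpy, scipy, OpenCV 4.12 (cv2) and the standard library are available. Lean on these libraries where they do the work, as an engineer would, in place of code of your own. Each camera call takes 0.05 s, during which the arm holds its last target. There are 200 camera calls.

## Task

The three drawers of the little wooden cabinet have been left open. I still need the drawer with the thick steel bush in it, so leave that one open just as it stands, and push the other two drawers fully shut with the fingertips. Do not touch or take out what lies in the drawers, pull no drawer further out, and leave the things beside the cabinet where they are.

Things in the scene. Friction and masses are not known exactly. Their poses are not given: they have to be found in the camera images.
- cabinet: low wooden cabinet fixed to the bench, 125 deep (x) x 250 wide (y) x 58 high, with three equal drawers side by side 78 apart. Origin: centre of its underside, on the bench top. Its -x axis points out of the front, towards the robot; +y is the left as the robot sees it. The cabinet's position and yaw vary. Between two open drawers there is an 84 wide gap in front of a shut one
- drawer_left (a joint): how far the left drawer is pulled out, in m: 0 is shut against a firm stop, grows as it comes out along the cabinet's -x, end stop at 0.095. It starts 0.05 to 0.078 out, slides with about 1 to 3 N and stays where it is left; no spring or latch. Open-topped, 63 wide inside, inner floor 9 mm above the bench
- left_front (a point): centre of the outer face of the left drawer's front board; moves with it, axes as the cabinet's; cabinet y 78 mm, x -70.5 mm when shut, 30 mm above the bench. Board: 72 wide, 8 thick, from 6 to 54 mm above the bench; a steel finger-pull lip at its middle, 36 wide, stands out 9 mm, 30 to 33 mm above the bench
- drawer_middle (a joint): how far the middle drawer is pulled out, in m: 0 is shut against a firm stop, grows as it comes out along the cabinet's -x, end stop at 0.095. It starts 0.05 to 0.078 out, slides with about 1 to 3 N and stays where it is left; no spring or latch. Open-topped, 63 wide inside, inner floor 9 mm above the bench
- middle_front (a point): centre of the outer face of the middle drawer's front board; moves with it, axes as the cabinet's; cabinet y 0 mm, x -70.5 mm when shut, 30 mm above the bench. Board: 72 wide, 8 thick, from 6 to 54 mm above the bench; a steel finger-pull lip at its middle, 36 wide, stands out 9 mm, 30 to 33 mm above the bench
- drawer_right (a joint): how far the right drawer is pulled out, in m: 0 is shut against a firm stop, grows as it comes out along the cabinet's -x, end stop at 0.095. It starts 0.05 to 0.078 out, slides with about 1 to 3 N and stays where it is left; no spring or latch. Open-topped, 63 wide inside, inner floor 9 mm above the bench
- right_front (a point): centre of the outer face of the right drawer's front board; moves with it, axes as the cabinet's; cabinet y -78 mm, x -70.5 mm when shut, 30 mm above the bench. Board: 72 wide, 8 thick, from 6 to 54 mm above the bench; a steel finger-pull lip at its middle, 36 wide, stands out 9 mm, 30 to 33 mm above the bench
- steel_bush: loose grey steel bush, a thick short ring 22 across and 14 high, lying in one of the three drawers in the part that shows; it may be any of the three. Origin: centre of its underside
- spring_clip: loose grey sprung clip, 10x35x11, lying in another of the drawers. Origin: centre of its underside
- felt_disc_1: loose flat slotted round polishing disc, 39 across, 9 high, lying in the remaining drawer. Origin: centre of its underside
- sanding_block: bystander: brown sanding block, 46x76x26, loose on the bench left of the cabinet. Origin: centre of its underside
- part_tin: bystander: round tin with a dark lid, 67 across, 32 high, loose on the bench right of the cabinet. Origin: centre of its underside
- marker: bystander: marker pen, 17 thick, 128 long along its y, lying loose to the right and in front of the cabinet. Origin: centre of its underside

How it is judged:
By the outcome, as a careful person would: the job done as asked, in the order asked, and still so for the second after the job is handed in, with the robot touching nothing.
It also fails if it takes over 37 s, if anything falls off the work surface, if the arm or the gripper's body presses on something with over 40 N, if the wrist force passes 120 N, or if a joint passes its speed limit or range.

## Working session

There is one attempt and no reset: what is moved stays moved. The work goes in short steps, Python scripts to look and compute and a shell command to move; the robot and the scene stay as the last step left them, time stands still between calls to the robot, and variables do not carry over. Pictures are saved under pics/ and viewed, at most 10 in all, crops included, and the job is handed in when it is done.

```bash
mkdir -p pics; python3 - <<'E'
from bench import *
import cv2
for n in("scene","top"):
    cv2.imwrite(f"pics/{n}0.png",snapshot(n)[:,:,::-1]); c=get_calibration(n); print(n,c)
s=get_state();print(s['clock'],s['tool_pos'],s['orientation'],s['finger_gap'])
E
```

```text
scene {'intrinsics': array([[497.97742559,   0.        , 275.17750195],
       [  0.        , 497.97742559, 201.07864363],
       [  0.        ,   0.        ,   1.        ]]), 'distortion': array([-0.03050695,  0.        ,  0.        ,  0.        ,  0.        ]), 'R': array([[ 4.65588177e-01, -8.85001123e-01, -8.13864786e-04],
       [-3.63929185e-01, -1.90620227e-01, -9.11712388e-01],
       [ 8.06711348e-01,  4.24778697e-01, -4.10828261e-01]]), 't': array([-0.49384135,  0.20276068,  0.84769214])}
top {'intrinsics': array([[540.57643875,   0.        , 278.55180351],
       [  0.        , 540.57643875, 209.50049222],
       [  0.        ,   0.        ,   1.        ]]), 'distortion': array([-0.21998791,  0.        ,  0.        ,  0.        ,  0.        ]), 'R': array([[-0.00852275, -0.99995728, -0.00357813],
       [-0.98266124,  0.00903799, -0.18518964],
       [ 0.18521407,  0.00193777, -0.98269629]]), 't': array([-0.25366201,  0.49286541,  1.05943001])}
0.1 [0.26255816 0.56672917 0.23894723] [[-9.07384660e-01  4.20300915e-01 -4.68817398e-04]
 [ 4.20301163e-01  9.07383788e-01 -1.26222999e-03]
 [-1.05119115e-04 -1.34237263e-03 -9.99999093e-01]] 0.0877416552232986
```

View pics/top0.png

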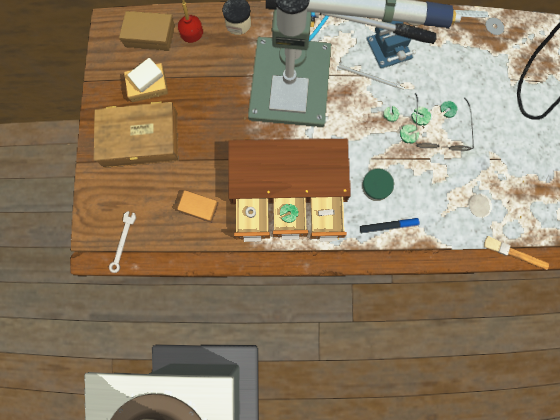

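View pics/scene0.png

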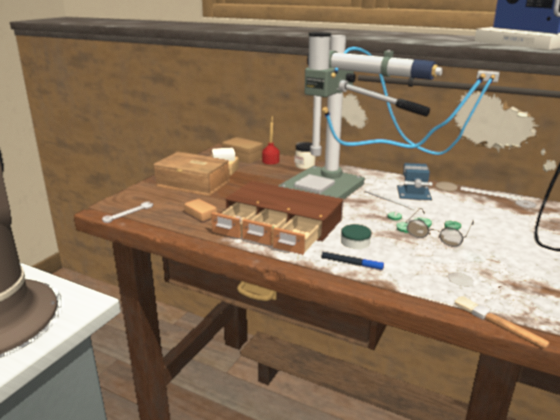

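The top view shows the ring (bush) in the left drawer at about (250,212), the green disc in the middle one at (289,212) and the clip in the right one at (325,212). I'll enlarge that area to confirm.

```bash
cat > h.py <<'E'
from bench import *
import cv2, numpy as np
def ray(n,uv,z):
    c=get_calibration(n);p=cv2.undistortPoints(np.float64(uv).reshape(-1,1,2),c['intrinsics'],c['distortion']).reshape(-1,2)
    d=np.c_[p,np.ones(len(p))]@c['R']; o=-c['R'].T@c['t']
    return o+d*((z-o[2])/d[:,2])[:,None]
E
python3 - <<'E'
import cv2
a=cv2.imread('pics/top0.png')[130:250,220:360]; cv2.imwrite('pics/c.png',cv2.resize(a,None,fx=5,fy=5,interpolation=cv2.INTER_CUBIC))
E
```

```text
(no output)
```

View pics/c.png

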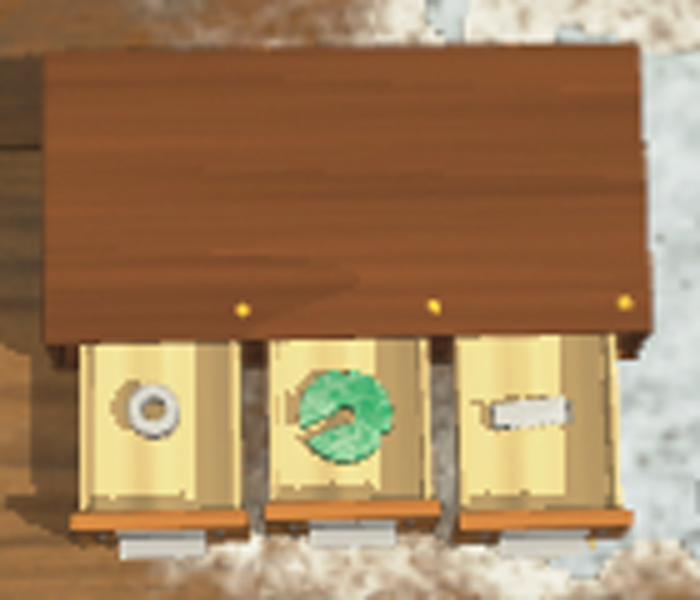

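```bash
python3 - <<'E'
from h import *
f=lambda L,z:ray("top",np.array(L)/5+[220,130],z)
C=f([(42,45),(640,43),(652,335),(42,344)],.058);print(C.round(4))
print(np.linalg.norm(np.diff(C[[0,1,2,3,0]],axis=0),axis=1))
B=f([(70,527),(248,524),(265,518),(440,515),(458,528),(632,523)],.054);print(B.round(4))
L=f([(120,557),(205,555),(310,546),(395,544),(500,555),(590,553)],.033);print(L.round(4))
d=C[2]-C[3];print('yaw',np.degrees(np.arctan2(d[0],-d[1])), np.degrees(np.arctan2(B[5,0]-B[4,0],-(B[5,1]-B[4,1]))),np.degrees(np.arctan2(B[3,0]-B[2,0],-(B[3,1]-B[2,1]))))
print(ray("top",[(360,229),(420,221),(378,184)],.01))
E
```

```text
[[ 0.6388 -0.1548  0.058 ]
 [ 0.6375 -0.4043  0.058 ]
 [ 0.5128 -0.4046  0.058 ]
 [ 0.5113 -0.1563  0.058 ]]
[0.24949036 0.12467738 0.2483334  0.12743975]
[[ 0.4367 -0.1678  0.054 ]
 [ 0.4374 -0.2396  0.054 ]
 [ 0.4398 -0.2464  0.054 ]
 [ 0.4403 -0.3169  0.054 ]
 [ 0.435  -0.3241  0.054 ]
 [ 0.4362 -0.3945  0.054 ]]
[[ 0.4271 -0.1866  0.033 ]
 [ 0.4277 -0.2215  0.033 ]
 [ 0.431  -0.2645  0.033 ]
 [ 0.4315 -0.2994  0.033 ]
 [ 0.4265 -0.3424  0.033 ]
 [ 0.4269 -0.3794  0.033 ]]
yaw 0.34341085951272987 1.0249105312139204 0.4493026187426493
[[ 0.45392212 -0.4291853   0.01      ]
 [ 0.46955896 -0.55956029  0.01      ]
 [ 0.55102848 -0.47183472  0.01      ]]
```

The ring lies in the left drawer, so the middle and right drawers get shut. The cabinet measures 125 x 249 with yaw about 0.4°, which agrees with the given sizes. The front faces are at x≈0.440 (middle, y≈-0.281) and x≈0.436 (right, y≈-0.359), and shut is at x≈0.505.

```bash
python3 -m pendant '[[0.012,-0.03,0,2],[0.025,-0.06,0,4],[0.037,-0.09,0,6],[0.05,-0.12,0,8],[0.062,-0.15,0,10],[0.075,-0.18,0,12],[0.087,-0.21,0,14],[0.1,-0.24,0,16],[0.112,-0.27,0,18],[0.125,-0.3,0,20],[0.137,-0.33,0,22.5],[0.15,-0.36,0,25]]' 0 20; python3 -c "
from bench import *
s=get_state();print(s['qpos'],s['wrist_force'])"
```

```text
clock: 1.1
tool_pos: [0.4128, 0.2055, 0.2395]
orientation: [[-1.0, -0.005, -0.0], [-0.005, 1.0, -0.0], [0.0, -0.0, -1.0]]
wrist_force: [0.2, 0.0, -0.0]
finger_gap: 0.0114
gripper_force: 0.0
[-38.32873121   7.28759359   6.45560201 113.59477094  -0.95945765
  59.18428305  58.83857704] [ 0.17142859  0.01034949 -0.0182274 ]
```

```bash
python3 -m pendant '[[0,-0.04,0,0],[0,-0.08,0,0],[0,-0.12,0,0],[0,-0.16,0,0],[0,-0.2,0,0],[0,-0.24,0,0],[0,-0.28,0,0],[0,-0.32,0,0],[-0.005,-0.36,0,0],[-0.01,-0.4,0,0],[-0.015,-0.44,0,0],[-0.018,-0.48,0,0]]'; python3 -m pendant '[[0,-0.006,-0.02,0],[0,-0.006,-0.05,0],[0,-0.006,-0.08,0],[0,-0.006,-0.11,0],[0,-0.006,-0.13,0],[0,-0.006,-0.13,0]]'; python3 - <<'E'
from h import *
print(get_state()['qpos'])
a=[snapshot("scene")[190:290,180:360],snapshot("top")[140:260,220:360]]
a=[cv2.resize(i[:,:,::-1],(390,400 if 0 else 300),interpolation=2) for i in a]
cv2.imwrite('pics/d.png',np.hstack(a))
E
```

```text
clock: 2.1
tool_pos: [0.3936, -0.2747, 0.2397]
orientation: [[-1.0, -0.003, 0.0], [-0.003, 1.0, 0.0], [-0.0, 0.0, -1.0]]
wrist_force: [0.3, -0.4, -0.0]
finger_gap: 0.0003
gripper_force: 0.0
clock: 2.6
tool_pos: [0.3924, -0.2774, 0.1061]
orientation: [[-1.0, -0.003, -0.006], [-0.003, 1.0, 0.003], [0.006, 0.003, -1.0]]
wrist_force: [-1.3, 1.1, 0.6]
finger_gap: 0.0003
gripper_force: 0.0
[  4.73750817  21.57106341  30.61748092 120.22851942 -15.96605111
  42.49883539 135.69642706]
```

View pics/d.png

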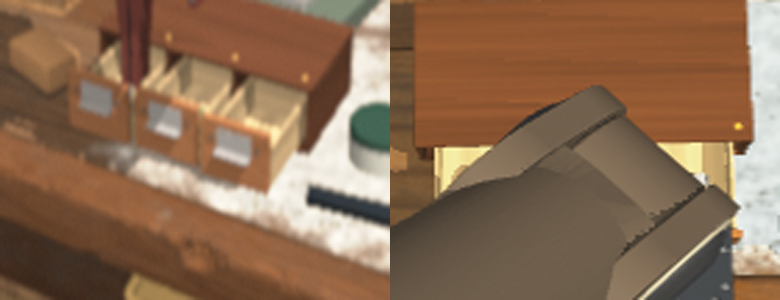

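The left panel shows the closed fingers at about (241,218) in the scene picture, matching the projected TCP. The drawers are untouched. Next I lower to just above the lip and push the middle drawer.

```bash
python3 -m pendant '[[0,-0.002,-0.02,0],[0,-0.002,-0.04,0],[0,-0.002,-0.049,0],[0,-0.002,-0.049,0],[0.015,-0.002,-0.049,0],[0.025,-0.002,-0.049,0],[0.031,-0.002,-0.049,0],[0.037,-0.002,-0.049,0],[0.043,-0.002,-0.049,0],[0.049,-0.002,-0.049,0]]'; python3 -m pendant '[[0.006,0,0,0],[0.012,0,0,0],[0.018,0,0,0],[0.024,0,0,0],[0.03,0,0,0],[0.036,0,0,0],[0.04,0,0,0],[0.044,0,0,0],[0.047,0,0,0],[0.047,0,0,0]]'
```

```text
clock: 3.53
tool_pos: [0.4439, -0.2809, 0.061]
orientation: [[-1.0, -0.002, -0.0], [-0.002, 1.0, 0.0], [0.0, 0.0, -1.0]]
wrist_force: [-1.8, -0.4, 1.6]
finger_gap: 0.0006
gripper_force: 0.7
clock: 4.37
tool_pos: [0.4915, -0.2809, 0.0606]
orientation: [[-1.0, -0.003, 0.001], [-0.003, 1.0, -0.0], [-0.001, -0.0, -1.0]]
wrist_force: [0.7, -0.2, -0.3]
finger_gap: 0.0006
gripper_force: 0.0
```

```bash
for i in 1 2 3; do python3 -m pendant '[[0.001,0,0,0],[0.002,0,0,0],[0.002,0,0,0]]' | grep -E "tool_pos|wrist|clock"; done
```

```text
clock: 4.62
tool_pos: [0.4927, -0.2811, 0.0607]
wrist_force: [-0.4, 0.5, 0.1]
clock: 4.87
tool_pos: [0.4948, -0.281, 0.0607]
wrist_force: [0.4, -1.1, 0.4]
clock: 5.12
tool_pos: [0.4951, -0.281, 0.0605]
wrist_force: [-6.6, 0.7, 4.6]
```

```bash
python3 -m pendant '[[0.001,0,0,0],[0.002,0,0,0],[0.002,0,0,0]]'| grep -E "tool_pos|wrist|clock"; python3 -m pendant '[[-0.004,0,0,0],[-0.015,0,0,0],[-0.04,0,0.005,0],[-0.06,0,0.035,0],[-0.08,0,0.055,0],[-0.1,-0.01,0.055,0],[-0.108,-0.04,0.055,0],[-0.108,-0.079,0.055,0],[-0.108,-0.079,0.055,0]]'; python3 - <<'E'
from h import *
print(get_state()['qpos'])
E
```

```text
clock: 5.37
tool_pos: [0.4952, -0.2811, 0.0604]
wrist_force: [-12.2, 0.7, 8.7]
clock: 6.12
tool_pos: [0.3895, -0.3669, 0.1172]
orientation: [[-1.0, 0.003, 0.003], [0.003, 1.0, -0.006], [-0.003, -0.006, -1.0]]
wrist_force: [0.1, -0.6, 0.4]
finger_gap: 0.0007
gripper_force: 0.0
[ 13.72567798  25.15966902  31.38611607 113.11659832 -17.72829301
  46.0430674  144.88378641]
```

```bash
python3 -m pendant '[[0,0,-0.02,0],[0,0,-0.04,0],[0,0,-0.055,0],[0,0,-0.055,0],[0.015,0,-0.055,0],[0.025,0,-0.055,0],[0.031,0,-0.055,0],[0.037,0,-0.055,0],[0.043,0,-0.055,0],[0.049,0,-0.055,0]]'; python3 -m pendant '[[0.006,0,0,0],[0.012,0,0,0],[0.018,0,0,0],[0.024,0,0,0],[0.03,0,0,0],[0.036,0,0,0],[0.041,0,0,0],[0.046,0,0,0],[0.05,0,0,0],[0.052,0,0,0],[0.052,0,0,0]]'
```

```text
clock: 6.95
tool_pos: [0.4399, -0.3599, 0.061]
orientation: [[-1.0, -0.003, -0.0], [-0.003, 1.0, 0.0], [0.0, 0.0, -1.0]]
wrist_force: [-1.8, 0.0, 1.4]
finger_gap: 0.0004
gripper_force: 0.7
clock: 7.87
tool_pos: [0.4924, -0.3599, 0.0606]
orientation: [[-1.0, -0.003, 0.0], [-0.003, 1.0, -0.0], [-0.0, -0.0, -1.0]]
wrist_force: [-0.4, 0.1, 0.0]
finger_gap: 0.0002
gripper_force: 0.0
```

```bash
for i in 1 2 3 4; do python3 -m pendant '[[0.001,0,0,0],[0.002,0,0,0],[0.002,0,0,0]]' | grep -E "tool_pos|wrist|clock"; done
```

```text
clock: 8.12
tool_pos: [0.4936, -0.3601, 0.0607]
wrist_force: [-0.4, -0.3, -0.8]
clock: 8.37
tool_pos: [0.4958, -0.3601, 0.0607]
wrist_force: [-0.8, -0.7, -1.1]
clock: 8.62
tool_pos: [0.4961, -0.3601, 0.0606]
wrist_force: [-6.6, 0.5, 2.8]
clock: 8.87
tool_pos: [0.4962, -0.3601, 0.0606]
wrist_force: [-12.2, 1.9, 9.1]
```

Firm stop reached. I'll retreat and go well clear to the left for a look.

```bash
python3 -m pendant '[[-0.004,0,0,0],[-0.015,0,0,0],[-0.04,0,0.005,0],[-0.06,0,0.035,0],[-0.08,0,0.065,0],[-0.085,0,0.1,0],[-0.085,0,0.14,0],[-0.085,0,0.17,0],[-0.08,0.03,0.18,0],[-0.08,0.07,0.18,0],[-0.08,0.11,0.18,0],[-0.08,0.15,0.18,0]]' >/dev/null; python3 -m pendant '[[0,0.04,0,0],[0,0.08,0,0],[0,0.12,0,0],[0,0.16,0,0],[0,0.2,0,0],[0,0.24,0,0],[0,0.28,0,0],[0,0.32,0,0],[0,0.36,0,0],[0,0.4,0,0],[0,0.44,0,0],[0,0.44,0,0]]'; python3 - <<'E'
from h import *
t=snapshot("top");s=snapshot("scene")
a=[t[130:250,180:440],s[180:290,170:400]]
cv2.imwrite('pics/e.png',np.vstack([cv2.resize(i[:,:,::-1],(640,300),interpolation=2) for i in a]))
E
```

```text
clock: 10.87
tool_pos: [0.4183, 0.2382, 0.2406]
orientation: [[-1.0, -0.012, 0.001], [-0.012, 1.0, 0.004], [-0.001, 0.004, -1.0]]
wrist_force: [-0.8, 1.1, 0.4]
finger_gap: 0.0007
gripper_force: 0.0
```

View pics/e.png

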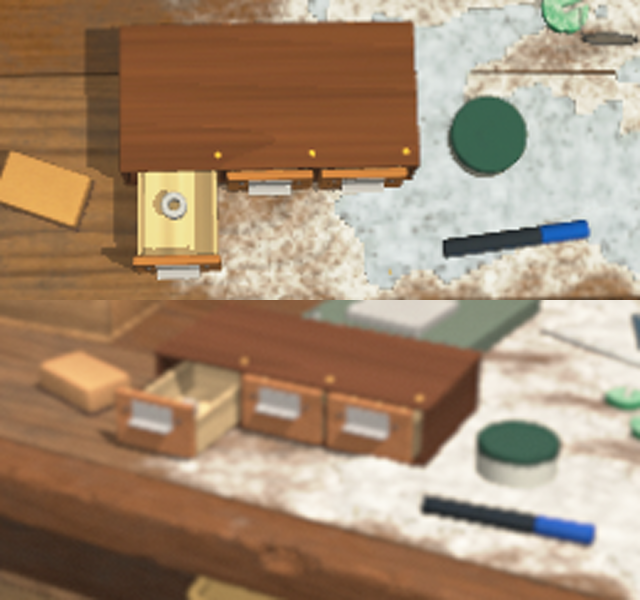

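The picture shows the middle and right fronts flush in line. The left drawer is still open with its bush, and the block, tin and pen have not moved.

```bash
python3 -c "
from bench import *
print(hand_in())"
```

```text
the job is handed in; nothing more can be done
None
```

I pushed the middle and right drawers shut against their stops, left the left drawer (the one with the steel bush) open as it stood, and handed the job in at about 11 s on the robot's clock; no verdict came back.

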